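# Find the rocking corner of a jig plate and press its shim flat

## Robot

A 7-joint arm with a two-finger parallel gripper is mounted at the origin on a cart in front of the work surface, level with it; the furniture and walls round the work are solid. World frame = base frame: x ahead of the robot, y to its left, z up, the work surface at z = 0. Lengths are in mm, angles in rad, forces in N, time in s.
With the tool pointing down it reaches from about 350 to 900 mm from the base axis. Payload 8.1 kg.
Tool frame: the origin (TCP) lies midway between the tips of the shut fingers; the grasp point (between the pads) lies r.grasp_offset behind it (r.grasp_offset is the distance from the TCP to the grasp point, in mm); x points along the fingers, z is the direction in which the jaws open and shut, and the axes are right-handed (so a half turn about x gives the same grasp; the last joint's range is limited). The gripper opens to 92 mm and grips with 3 to 60 N. Pads are 19 mm wide; open, the fingers measure 130 mm over their backs; the gripper's body (75 mm by 190 mm) begins 47 mm behind the grasp point.
Start: joints at [-1.287, 0.434, 0.025, 1.573, -0.012, 1.134, -0.075], TCP at [235.795, 578.829, 203.242] pointing down, gripper open.
Joint ranges: [-2.62, 2.62], [-0.44, 2.09], [-1.27, 1.32], [0.08, 2.57], [-1.32, 4.46], [0.12, 2], [-2.74, 2.74]. Speed limits (rad/s): [2.22, 2.22, 3.01, 3.01, 3.14, 3.14, 3.14].

## Interface

Orientations are given as a 3x3 rotation matrix whose columns are the frame's x, y, z axes.
In Python, from station import r, optics, order gives the robot as it stands. The module is installed in compiled form; this text tells all that it offers.
- The arm moves only by the shell command python3 -m crank 'ROWS' [FORCE]. ROWS is JSON, a list that holds one entry, the list of rows, each a list of 7 numbers: the shift along the tool's x, y, z in m, then the turn, a rotation vector about the tool's x, y, z in degrees, then the closure in counts, from 0 (fully open) to 255 (shut). In form: [[[tx, ty, tz, ax, ay, az, gripper], ...]]. A call has 1 to 20 rows; each row shifts and turns the pose as measured when the row begins, along the tool's axes as they then stand; what a row does not reach is not made up. A row lasts 1/8 s, in which the tool goes at most 62.5 mm and 10.7 degrees, less where a joint would pass 70% of its speed; a pose out of reach is approached as far as the arm can. A call with a gripper value outside its range is refused whole. The fingers move at their own pace and stop on an object; FORCE is the grip in N (left out, the last holds). Time passes only in rows, so rows that do not move let the fingers close. It gives the time, the measured TCP pose, the force and the opening at its end, in the units of the state.
- r.observe(): the state, without advancing time (a new reading comes with each control period).
- optics.capture(name): name is "scene" or "top" or "wrist"; returns the picture (420x560x3 uint8, blue, green, red); there is no depth.
- optics.calibration(name): a dict with "intrinsics" (3x3 intrinsics, pixels), "rvec" (rotation vector, rad) and "tvec" (3), from world to camera coordinates, as OpenCV has them. Camera axes: x right, y down, z forward; pixel columns grow to the right and rows downward; lengths in mm; the calibration is good to about 2 mm. A picture is of the moment at which its call begins: read the wrist's pose just before it. calibration takes no time and is no camera call; for the wrist camera it gives the pose at the moment of the call.
- order.sign_off(): hands the job in, once; it reports no verdict.
The state is a dict: "clock": time; "q": joint angles; "qvel": joint speeds; "joint_torque": joint torques, N m; "tool_pos": TCP position; "eef_rot": TCP orientation; "wrist_force": force on the tool from outside, world axes, zero at the start; "wrist_torque": the same for the moment, N m; "grip_width": finger opening in mm.
Only numpy, scipy, OpenCV 4.12 (cv2) and the standard library are available. Lean on these libraries where they do the work, as an engineer would, in place of code of your own. Each camera call takes 0.05 s, during which the arm holds its last target.

## Task

The aluminium jig plate on the grey base rocks on one of its four corners. Press down on its corner lugs to find the one that gives, then press the raised shim tongue in front of that corner down flat. Leave the other three shim tongues standing as they are, without trying them, and do not disturb the things around.

Things in the scene. Friction and masses are not known exactly. Their poses are not given: they have to be found in the camera images.
- base: Fixed grey base casting, 186 mm (x) by 184 mm (y), 30 mm high; origin on the worktop under the plate's centre, the casting's own middle 17 mm to the -x side. x points away from the robot to the plate's far lugs, y to its left lugs; turned up to 20 degrees.
- plate_centre (a point): Centre of the top face of the aluminium H-shaped jig plate, 58 mm above the worktop: 8 mm thick, middle web 132 mm (x) by 56 mm (y), four corner lugs whose middles lie 50 mm along x and 65 mm along y from here. A bolt on a rubber washer (head 8 mm high) holds it down and springs it level: it only tilts. A round level, 20 mm wide, 5 mm high, sits 35 mm to the far side.
- corner_near_left (a point): Middle of the top face of the plate's near left lug; moves with the plate. Lug 32 mm along x, 34 mm along y, top 58 mm above the worktop. Three lugs are solid (under 1.5 mm give when pressed here with 10 N); one, alike in looks, any of the four, has a gap under it: it dips about 4 mm when pressed with 5 to 8 N and springs back.
- corner_near_right (a point): Middle of the top face of the plate's near right lug; moves with the plate. Lug 32 mm along x, 34 mm along y, top 58 mm above the worktop. Three lugs are solid (under 1.5 mm give when pressed here with 10 N); one, alike in looks, any of the four, has a gap under it: it dips about 4 mm when pressed with 5 to 8 N and springs back.
- corner_far_right (a point): Middle of the top face of the plate's far right lug; moves with the plate. Lug 32 mm along x, 34 mm along y, top 58 mm above the worktop. Three lugs are solid (under 1.5 mm give when pressed here with 10 N); one, alike in looks, any of the four, has a gap under it: it dips about 4 mm when pressed with 5 to 8 N and springs back.
- corner_far_left (a point): Middle of the top face of the plate's far left lug; moves with the plate. Lug 32 mm along x, 34 mm along y, top 58 mm above the worktop. Three lugs are solid (under 1.5 mm give when pressed here with 10 N); one, alike in looks, any of the four, has a gap under it: it dips about 4 mm when pressed with 5 to 8 N and springs back.
- tongue_near_left (a point): Where to press the near left shim: on the upper face of its tongue, 9 mm from the free end. Plain steel leaf 24 mm wide, 35 mm long, 2.5 mm thick, sticking out from under the near left lug towards -x of the base and sloping up, hinged at the lug's edge. Pressed flat on its solid land, this point lies 15.5 mm below and 42 mm to the -x side of the level corner_near_left.
- tongue_near_right (a point): Where to press the near right shim: on the upper face of its tongue, 9 mm from the free end. Plain steel leaf 24 mm wide, 35 mm long, 2.5 mm thick, sticking out from under the near right lug towards -x of the base and sloping up, hinged at the lug's edge. Pressed flat on its solid land, this point lies 15.5 mm below and 42 mm to the -x side of the level corner_near_right.
- tongue_far_right (a point): Where to press the far right shim: on the upper face of its tongue, 9 mm from the free end. Plain steel leaf 24 mm wide, 35 mm long, 2.5 mm thick, sticking out from under the far right lug towards -x of the base and sloping up, hinged at the lug's edge. Pressed flat on its solid land, this point lies 15.5 mm below and 42 mm to the -x side of the level corner_far_right.
- tongue_far_left (a point): Where to press the far left shim: on the upper face of its tongue, 9 mm from the free end. Plain steel leaf 24 mm wide, 35 mm long, 2.5 mm thick, sticking out from under the far left lug towards -x of the base and sloping up, hinged at the lug's edge. Pressed flat on its solid land, this point lies 15.5 mm below and 42 mm to the -x side of the level corner_far_left.
- shim_near_left (a joint): Angle of the near left shim (rad): 0 to 0.04 at the start, tongue sloping up about 23 degrees, free end 14 mm high; 0.40 fully flat. About 5 N at the tongue moves it and it stays where it is left. Only under the rocking lug is there room for its heel: the shim of a solid lug jams less than half-way (about 0.15) and stays there, which spoils the job.
- shim_near_right (a joint): Angle of the near right shim (rad): 0 to 0.04 at the start, tongue sloping up about 23 degrees, free end 14 mm high; 0.40 fully flat. About 5 N at the tongue moves it and it stays where it is left. Only under the rocking lug is there room for its heel: the shim of a solid lug jams less than half-way (about 0.15) and stays there, which spoils the job.
- shim_far_right (a joint): Angle of the far right shim (rad): 0 to 0.04 at the start, tongue sloping up about 23 degrees, free end 14 mm high; 0.40 fully flat. About 5 N at the tongue moves it and it stays where it is left. Only under the rocking lug is there room for its heel: the shim of a solid lug jams less than half-way (about 0.15) and stays there, which spoils the job.
- shim_far_left (a joint): Angle of the far left shim (rad): 0 to 0.04 at the start, tongue sloping up about 23 degrees, free end 14 mm high; 0.40 fully flat. About 5 N at the tongue moves it and it stays where it is left. Only under the rocking lug is there room for its heel: the shim of a solid lug jams less than half-way (about 0.15) and stays there, which spoils the job.
- screwdriver: Loose red-handled screwdriver 186 mm long, 25 mm high, lying on the worktop on the robot's side of the base; origin under its middle. To be left alone.
- spanner: Loose steel spanner 154 x 32 x 5 mm, lying on the worktop on the robot's side of the base; origin under its middle. To be left alone.
- beaker: Loose glass beaker 46 mm wide, 58 mm high, standing left of the base; origin under its middle. To be left alone.
- bottle: Loose brown bottle with black cap, 49 mm wide, 99 mm high, standing behind the base; origin under its middle. To be left alone.

How it is judged (in metres and radians):
On the way, in this order (a step that is already met when the one before it is completed fails the run):
1. the rocking corner is pressed and dips by about 2 mm or more (((height (world z) of corner_near_left below 0.0558 m and horizontal distance between the grasp point and corner_near_left below 0.035 m) or (height (world z) of corner_near_right below 0.0558 m and horizontal distance between the grasp point and corner_near_right below 0.035 m) or (height (world z) of corner_far_right below 0.0558 m and horizontal distance between the grasp point and corner_far_right below 0.035 m) or (height (world z) of corner_far_left below 0.0558 m and horizontal distance between the grasp point and corner_far_left below 0.035 m))), for 0.1 s.
2. the shim of that corner (the only one with room to go down) is pressed flat (value of joint any of shim_near_left, shim_near_right, shim_far_right, shim_far_left above 0.33 rad), for 0.2 s.
At the end, for the whole second after the job is handed in: One shim, that of the corner that rocked, lies flat (angle above 0.33 rad, free end within about 2.5 mm of flat), the other three stand up as they were (angle below 0.09 rad) and the plate is level (within 0.02 rad) (((value of joint shim_near_left above 0.33 rad and value of joint each of shim_near_right, shim_far_right, shim_far_left below 0.09 rad) or (value of joint shim_near_right above 0.33 rad and value of joint each of shim_near_left, shim_far_right, shim_far_left below 0.09 rad) or (value of joint shim_far_right above 0.33 rad and value of joint each of shim_near_left, shim_near_right, shim_far_left below 0.09 rad) or (value of joint shim_far_left above 0.33 rad and value of joint each of shim_near_left, shim_near_right, shim_far_right below 0.09 rad)) and angle between plate_centre's own z axis and vertical below 0.02 rad); the robot touches nothing.
It fails at once if a thing standing by is moved by more than 30 mm (distance of any of screwdriver, spanner, beaker, bottle from where it was at the start of the episode above 0.03 m).
It also fails if it takes over 54 s, if anything falls off the work surface, if the arm or the gripper's body presses on something with over 40 N, if the wrist force passes 120 N, or if a joint passes its speed limit or range.

## Working session

There is one attempt and no reset: what is moved stays moved. The work goes in short steps, Python scripts to look and compute and a shell command to move; the robot and the scene stay as the last step left them, time stands still between calls to the robot, and variables do not carry over. Pictures are saved under pics/ and viewed, and the job is handed in when it is done.

```bash
mkdir -p pics; python3 - <<'E'
from station import r,optics,order
import cv2,numpy as np
s=r.observe()
for k,v in s.items(): print(k,np.round(v,3).tolist())
print(r.grasp_offset)
for n in("scene","top"):
    cv2.imwrite(f"pics/{n}0.png",optics.capture(n)); c=optics.calibration(n); print(n,{k:np.round(v,3).tolist() for k,v in c.items()})
E
```

```text
clock 0.0
q [-1.287, 0.435, 0.025, 1.574, -0.012, 1.134, -0.075]
qvel [0.002, 0.001, -0.002, -0.001, -0.001, -0.0, -0.0]
joint_torque [-0.0, -66.785, 0.984, -31.447, -0.061, 0.043, 0.0]
tool_pos [235.592, 578.306, 202.444]
eef_rot [[-0.0, -0.926, 0.377], [-0.001, 0.377, 0.926], [-1.0, -0.0, -0.002]]
wrist_force [-0.372, -0.76, 0.846]
wrist_torque [0.035, -0.053, -0.014]
grip_width 91.529
18.8
scene {'intrinsics': [[421.298, 0.0, 277.517], [0.0, 421.298, 208.467], [0.0, 0.0, 1.0]], 'rvec': [2.063, -0.517, 0.291], 'tvec': [-279.912, 330.568, 436.478]}
top {'intrinsics': [[534.635, 0.0, 277.907], [0.0, 534.635, 212.117], [0.0, 0.0, 1.0]], 'rvec': [2.138, -2.177, 0.174], 'tvec': [320.333, 501.975, 1260.028]}
```

View pics/scene0.png

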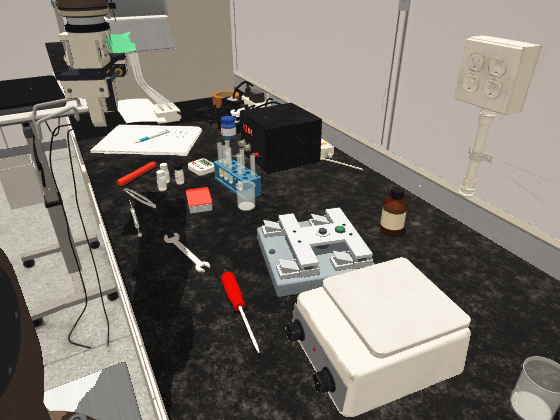

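View pics/top0.png

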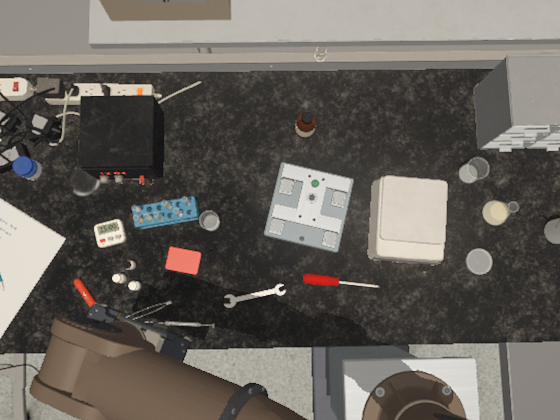

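The plate is in the top view at about (311,200), with the bolt near (311,198) and the green level near (315,183). There's a white balance to its right. I'll zoom in.

```bash
python3 - <<'E'
import cv2
a=cv2.imread("pics/top0.png")[150:265,250:370]; cv2.imwrite("pics/topz.png",cv2.resize(a,None,fx=5,fy=5,interpolation=cv2.INTER_CUBIC))
a=cv2.imread("pics/scene0.png")[195:300,245:385]; cv2.imwrite("pics/scz.png",cv2.resize(a,None,fx=5,fy=5,interpolation=cv2.INTER_CUBIC))
E
```

```text
(no output)
```

View pics/topz.png

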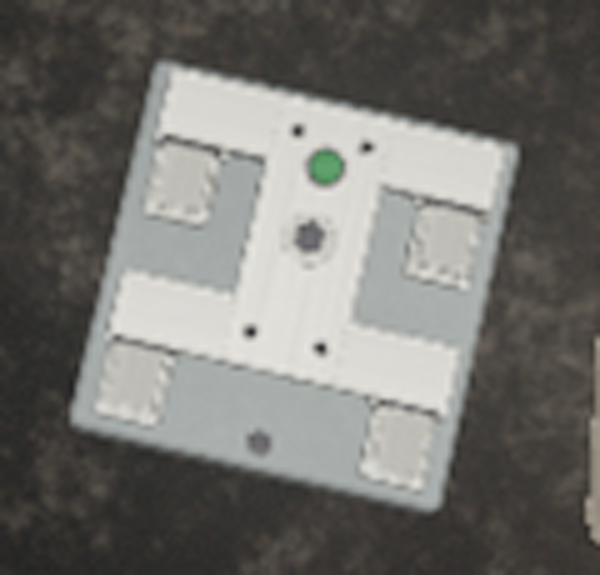

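View pics/scz.png

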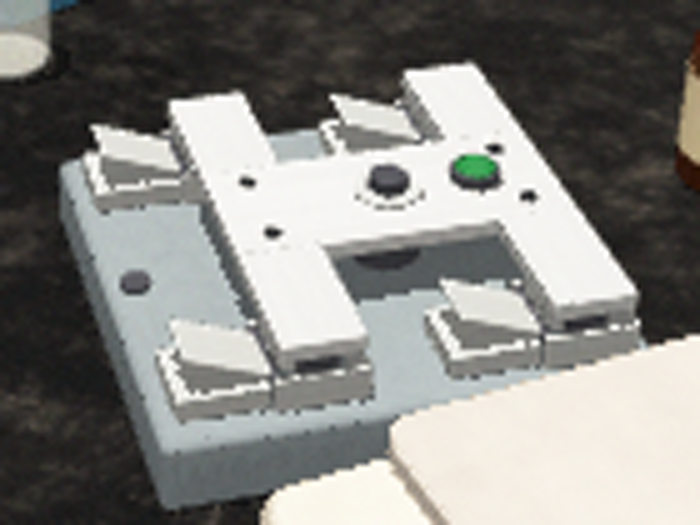

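```bash
cat > h.py <<'E'
import cv2,numpy as np
from station import r,optics,order
def ray(c,px,z):
    K,rv,t=c["intrinsics"],np.array(c["rvec"],float),np.array(c["tvec"],float).reshape(3)
    R=cv2.Rodrigues(rv)[0]; px=np.atleast_2d(np.array(px,float))
    d=(np.linalg.inv(K)@np.c_[px,np.ones(len(px))].T).T@R; o=-R.T@t
    return o+d*((z-o[2])/d[:,2])[:,None]
def proj(c,p):
    return cv2.projectPoints(np.array(p,float).reshape(-1,3),np.array(c["rvec"],float),np.array(c["tvec"],float),np.array(c["intrinsics"],float),None)[0].reshape(-1,2)
E
python3 - <<'E'
from h import *
im=cv2.imread("pics/top0.png"); c=optics.calibration("top")
sub=im[150:265,250:365]
g=cv2.cvtColor(sub,cv2.COLOR_BGR2GRAY)
for th in(205,215,222):
    m=(g>th).astype(np.uint8)
    cs,_=cv2.findContours(m,cv2.RETR_EXTERNAL,cv2.CHAIN_APPROX_NONE)
    k=max(cs,key=cv2.contourArea).reshape(-1,2)+[250,150]
    p=ray(c,k,58)[:,:2].astype(np.float32)
    (ct,sz,an)=cv2.minAreaRect(p); print(th,len(k),np.round(ct,1),np.round(sz,1),round(an,2), np.round(cv2.boxPoints((ct,sz,an))).tolist())
hsv=cv2.cvtColor(sub,cv2.COLOR_BGR2HSV)
m=cv2.inRange(hsv,(45,90,40),(85,255,255)); M=cv2.moments(m,True); px=np.array([M['m10']/M['m00']+250,M['m01']/M['m00']+150])
lv=ray(c,px,63)[0]; print("level",px,lv)
b=ray(c,[250+310/5,150+238/5],66)[0]; print("bolt",b, np.linalg.norm(lv-b),np.degrees(np.arctan2(lv[1]-b[1],lv[0]-b[0])))
# scene check
s=cv2.imread("pics/scene0.png"); cs_=optics.calibration("scene")
m=cv2.inRange(cv2.cvtColor(s,cv2.COLOR_BGR2HSV),(45,90,40),(85,255,255)); m[:195]=0;m[:,:245]=0
M=cv2.moments(m,True); print("level scene",ray(cs_,[M['m10']/M['m00'],M['m01']/M['m00']],62))
print("bolt scene",ray(cs_,[245+390/5,195+176/5],65))
E
```

```text
205 314 [537.6 232.3] [161.7 130.2] 75.42 [[454.0, 170.0], [580.0, 138.0], [621.0, 294.0], [495.0, 327.0]]
215 426 [538.  231.5] [160.1 127.2] 75.58 [[456.0, 170.0], [580.0, 138.0], [620.0, 293.0], [496.0, 325.0]]
222 52 [499.5 251. ] [45.5 14.1] 1.44 [[477.0, 257.0], [477.0, 243.0], [522.0, 244.0], [522.0, 259.0]]
level [314.91666667 182.91666667] [572.14950907 222.24753729  63.        ]
bolt [536.31626273 230.47359371  66.        ] 36.88752563794495 -12.929086600662695
level scene [[570.85187864 223.02993954  62.        ]]
bolt scene [[535.78720074 227.39697533  65.        ]]
```

```bash
python3 - <<'E'
from h import *
ct,cs=optics.calibration("top"),optics.calibration("scene")
P=lambda c:np.array(c["intrinsics"])@np.c_[cv2.Rodrigues(np.array(c["rvec"],float))[0],np.array(c["tvec"],float).reshape(3)]
def tri(a,b):
    X=cv2.triangulatePoints(P(ct),P(cs),np.array(a,float).reshape(2,1),np.array(b,float).reshape(2,1)).ravel(); return (X[:3]/X[3]).round(1)
for n,a,b in[("panNL",(382,236),(362,328)),("panFL",(386,180),(325,277) ),("panFR",(447,182),(402,260)),("panNR",(444,239),(468,318)),("bottle cap",(307,117),(397,190))]: print(n,tri(a,b))
a=cv2.imread("pics/top0.png")[165:275,355:460]; cv2.imwrite("pics/balz.png",cv2.resize(a,None,fx=5,fy=5))
c=np.array([537.2,231.5]);x=np.array([np.cos(np.radians(-14.5)),np.sin(np.radians(-14.5))]);y=np.array([-x[1],x[0]])
for n,i,j in[("NL",-50,65),("NR",-50,-65),("FR",50,-65),("FL",50,65)]:
    p=c+i*x+j*y;t=c+(i-42)*x+j*y; print(n,p.round(1),t.round(1),proj(ct,[*p,58]).round(0),proj(cs,[*p,58]).round(0))
E
```

```text
panNL [462.8  47.3   8.1]
panFL [534.5  80.4  90.5]
panFR [523.2 -33.5 193.9]
panNR [459.8 -80.7 146. ]
bottle cap [723.3 239.9  96.8]
NL [505.1 306.9] [464.4 317.5] [[280. 212.]] [[288. 218.]]
NR [472.5 181.1] [431.9 191.6] [[333. 224.]] [[307. 256.]]
FR [569.3 156.1] [528.7 166.6] [[342. 184.]] [[361. 248.]]
FL [601.9 281.9] [561.2 292.4] [[290. 172.]] [[335. 211.]]
```

View pics/balz.png

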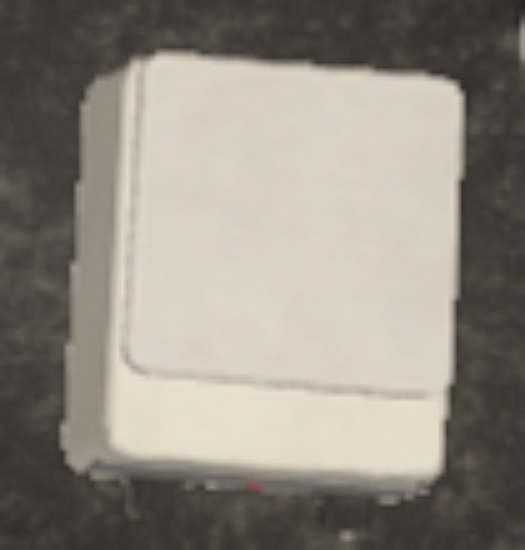

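```bash
python3 - <<'E'
from h import *
ct,cs=optics.calibration("top"),optics.calibration("scene")
P=lambda c:np.array(c["intrinsics"])@np.c_[cv2.Rodrigues(np.array(c["rvec"],float))[0],np.array(c["tvec"],float).reshape(3)]
def tri(a,b):
    X=cv2.triangulatePoints(P(ct),P(cs),np.array(a,float).reshape(2,1),np.array(b,float).reshape(2,1)).ravel(); return (X[:3]/X[3]).round(1)
for n,a,b in[("panNL",(380,239),(325,282)),("panFL",(385,176),(403,260)),("panFR",(447,181),(468,318))]: print(n,tri(a,b))
E
```

```text
panNL [434.9  78.2  92.9]
panFL [578.8  61.7  93.4]
panFR [562.1 -79.3 101.7]
```

```bash
python3 -m crank '[[[0,0,0,-7.6,0,0,255],[0,-0.04,-0.024,0,0,0,255],[0,-0.047,-0.028,0,0,0,255],[0,-0.047,-0.028,0,0,0,255],[0,-0.047,-0.028,0,0,0,255],[0,-0.047,-0.028,0,0,0,255],[0,-0.047,-0.028,0,0,0,255],[0,-0.03,-0.02,0,0,0,255],[0,0,0,0,0,0,255]]]' 30; cat > st.py <<'E'
from h import *
import sys
s=r.observe();R=np.array(s["eef_rot"]);p=np.array(s["tool_pos"])
print("t",s["clock"],"p",p.round(1),"grip",s["grip_width"],"F",np.round(s["wrist_force"],1));print(R.round(3).tolist())
C={"NL":(505.1,306.9),"NR":(472.5,181.1),"FR":(569.3,156.1),"FL":(601.9,281.9)}
T={"NL":(464.4,317.5),"NR":(431.9,191.6),"FR":(528.7,166.6),"FL":(561.2,292.4)}
for n in C: print(n,"lug",(R.T@(np.array([*C[n],58])-p)).round(1),"tongue",(R.T@(np.array([*T[n],42.5])-p)).round(1))
E
python3 st.py
```

```text
clock: 1.23
tool_pos: [491.5, 315.5, 198.7]
eef_rot: [[-0.004, -0.97, 0.245], [-0.007, 0.245, 0.97], [-1.0, 0.002, -0.008]]
wrist_force: [0.0, 0.6, -0.6]
grip_width: 6.4
t 1.225 p [491.5 315.5 198.7] grip 6.395364819258777 F [ 0.   0.6 -0.6]
[[-0.004, -0.97, 0.245], [-0.007, 0.245, 0.97], [-1.0, 0.002, -0.008]]
NL lug [140.7 -15.6  -3.9] tongue [156.3  26.4  -3.5]
NR lug [ 141.7  -14.8 -133.9] tongue [ 157.3   27.1 -133.5]
FR lug [ 141.5 -114.8 -134.4] tongue [ 157.   -72.9 -134.1]
FL lug [ 140.5 -115.6   -4.5] tongue [156.1 -73.6  -4.1]
```

```bash
python3 -m crank '[[[0.045,-0.016,-0.004,0,0,0,255],[0.05,0,0,0,0.3,0,255],[0.03,0,0,0,0,0,255],[0,0,0,0,0,0,255]]]'; python3 st.py; python3 - <<'E'
from h import *
cv2.imwrite("pics/s1.png",cv2.resize(optics.capture("scene")[130:330,200:440],None,fx=3,fy=3))
E
```

```text
clock: 1.72
tool_pos: [503.8, 310.0, 70.5]
eef_rot: [[-0.006, -0.97, 0.242], [-0.01, 0.242, 0.97], [-1.0, 0.004, -0.011]]
wrist_force: [-0.1, 0.5, 0.3]
grip_width: 0.3
t 1.725 p [503.8 310.   70.5] grip 0.31640529458379135 F [-0.1  0.5  0.3]
[[-0.006, -0.97, 0.242], [-0.01, 0.242, 0.97], [-1.0, 0.004, -0.011]]
NL lug [12.5 -2.1 -2.6] tongue [28.2 39.9 -2. ]
NR lug [  14.    -0.9 -132.5] tongue [  29.6   40.9 -132. ]
FR lug [  13.6 -100.9 -133.3] tongue [  29.2  -59.  -132.8]
FL lug [  12.2 -102.1   -3.4] tongue [ 27.8 -60.1  -2.9]
```

View pics/s1.png

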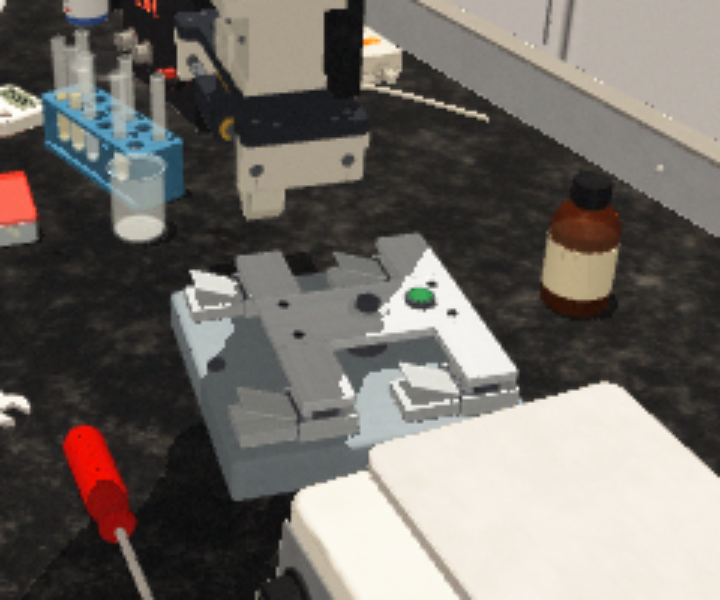

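```bash
python3 - <<'E'
from h import *
s=r.observe();p=s["tool_pos"];print(p);a=optics.calibration("scene")
for z in(58,70.5,100):print(((proj(a,[p[0],p[1],z])-[200,130])*3).round())
im=optics.capture("scene");cv2.imwrite("pics/s2.png",cv2.resize(im[180:260,250:350],None,fx=6,fy=6))
cv2.imwrite("pics/w2.png",optics.capture("wrist"))
E
```

```text
[504.54867677 310.76975751  71.92489173]
[[260. 260.]]
[[260. 244.]]
[[261. 206.]]
```

View pics/s2.png

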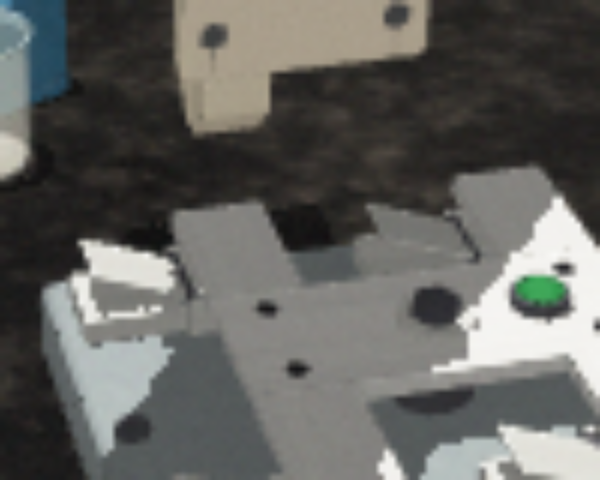

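View pics/w2.png

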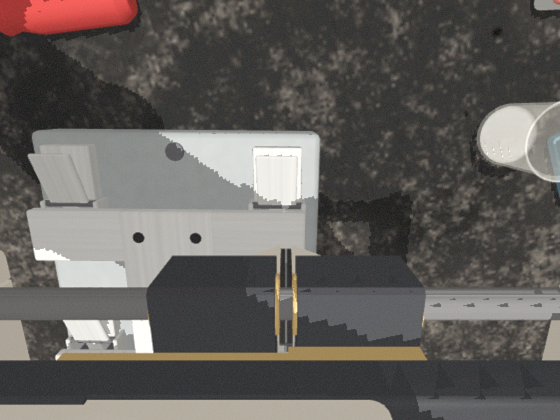

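```bash
python3 - <<'E'
from h import *
a=cv2.imread("pics/s2.png"); a=np.clip((a/255.)**0.45*255,0,255).astype(np.uint8); cv2.imwrite("pics/s3.png",a)
s=r.observe();p=s["tool_pos"];c=optics.calibration("wrist")
print(proj(c,[p[0],p[1],p[2]]),proj(c,[[505.1,306.9,58],[464.4,317.5,44]]))
w=cv2.imread("pics/w2.png")[120:380,170:430]; w=np.clip((w/255.)**0.6*255,0,255).astype(np.uint8); cv2.imwrite("pics/w3.png",cv2.resize(w,None,fx=2.2,fy=2.2))
E
```

```text
[[287.86816966 248.30024696]] [[280.05905845 237.93759176]
 [281.0167822  163.93996182]]
```

View pics/s3.png

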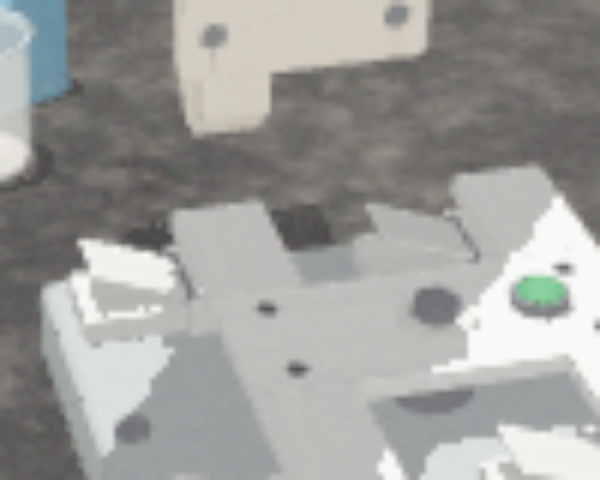

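View pics/w3.png

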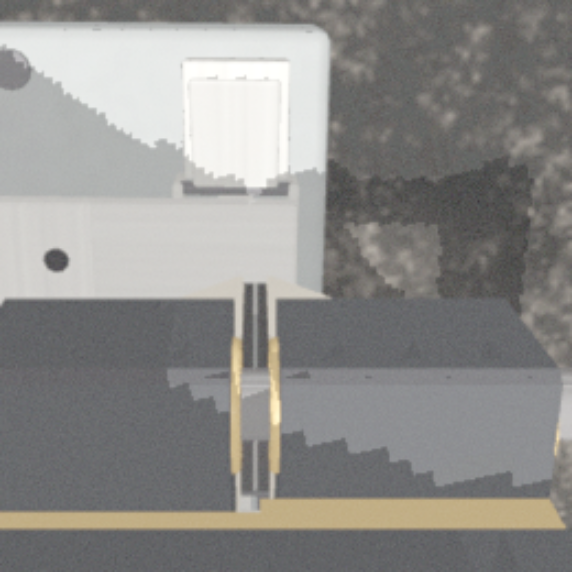

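```bash
python3 -m crank '[[[0.005,-0.001,-0.004,0,0.6,0,255],[0,0,0,0,0,0,255]]]'; python3 -m crank '[[[0.004,0,0,0,0,0,255]]]';python3 -m crank '[[[0.003,0,0,0,0,0,255]]]'; python3 -m crank '[[[0.002,0,0,0,0,0,255]]]'
```

```text
clock: 2.12
tool_pos: [507.5, 308.2, 71.3]
eef_rot: [[-0.001, -0.97, 0.242], [-0.014, 0.242, 0.97], [-1.0, -0.003, -0.014]]
wrist_force: [-0.2, -0.2, -0.6]
grip_width: 0.3
clock: 2.25
tool_pos: [508.0, 308.6, 68.1]
eef_rot: [[0.001, -0.97, 0.242], [-0.013, 0.242, 0.97], [-1.0, -0.004, -0.012]]
wrist_force: [0.2, 0.3, -0.7]
grip_width: 0.3
clock: 2.38
tool_pos: [508.1, 308.6, 65.0]
eef_rot: [[0.001, -0.97, 0.242], [-0.013, 0.242, 0.97], [-1.0, -0.004, -0.012]]
wrist_force: [0.1, -0.9, -0.1]
grip_width: 0.3
clock: 2.5
tool_pos: [508.0, 308.5, 62.8]
eef_rot: [[0.001, -0.97, 0.242], [-0.013, 0.242, 0.97], [-1.0, -0.004, -0.012]]
wrist_force: [-0.1, -0.1, 0.3]
grip_width: 0.5
```

```bash
python3 -m crank '[[[0.002,0.002,0,0,-0.7,0,255]]]'; python3 -m crank '[[[0.002,0,0,0,0,0,255]]]';python3 -m crank '[[[0.002,0,0,0,0,0,255]]]'; python3 -m crank '[[[0,0,0,0,0,0,255]]]'
```

```text
clock: 2.62
tool_pos: [506.0, 309.2, 60.5]
eef_rot: [[0.004, -0.97, 0.242], [-0.001, 0.242, 0.97], [-1.0, -0.004, 0.0]]
wrist_force: [0.3, 0.3, -0.9]
grip_width: 0.4
clock: 2.75
tool_pos: [505.8, 308.8, 58.3]
eef_rot: [[0.004, -0.97, 0.242], [-0.0, 0.242, 0.97], [-1.0, -0.004, 0.0]]
wrist_force: [-0.9, 0.1, 0.6]
grip_width: 0.4
clock: 2.88
tool_pos: [505.8, 308.8, 56.2]
eef_rot: [[0.004, -0.97, 0.242], [-0.0, 0.242, 0.97], [-1.0, -0.004, 0.0]]
wrist_force: [-0.4, -0.8, -0.2]
grip_width: 0.5
clock: 3.0
tool_pos: [505.7, 308.6, 56.0]
eef_rot: [[0.004, -0.97, 0.242], [-0.001, 0.242, 0.97], [-1.0, -0.004, 0.0]]
wrist_force: [0.5, -0.6, 0.4]
grip_width: 0.2
```

```bash
python3 - <<'E'
from h import *
im=optics.capture("scene");cv2.imwrite("pics/s4.png",cv2.resize(im[180:260,250:350],None,fx=6,fy=6))
E
```

```text
(no output)
```

View pics/s4.png

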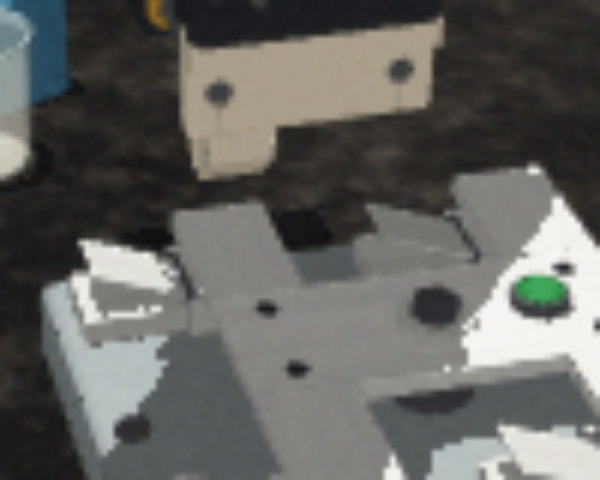

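```bash
python3 -m crank '[[[0.003,0,0,0,0,0,255]]]'; python3 -m crank '[[[0.003,0,0,0,0,0,255]]]';python3 -m crank '[[[0.003,0,0,0,0,0,255]]]'; python3 - <<'E'
from h import *
im=optics.capture("scene");cv2.imwrite("pics/s5.png",cv2.resize(im[180:260,250:350],None,fx=6,fy=6))
im=optics.capture("top");cv2.imwrite("pics/t5.png",cv2.resize(im[150:265,250:370],None,fx=5,fy=5))
im=optics.capture("wrist");cv2.imwrite("pics/w5.png",im)
E
python3 st.py
```

```text
clock: 3.18
tool_pos: [506.0, 308.9, 53.2]
eef_rot: [[0.004, -0.97, 0.242], [-0.0, 0.242, 0.97], [-1.0, -0.004, 0.001]]
wrist_force: [-0.3, -0.5, 0.2]
grip_width: 0.3
clock: 3.3
tool_pos: [506.1, 309.0, 50.0]
eef_rot: [[0.004, -0.97, 0.242], [-0.0, 0.242, 0.97], [-1.0, -0.004, 0.001]]
wrist_force: [0.3, -0.1, 0.1]
grip_width: 0.5
clock: 3.42
tool_pos: [506.1, 309.0, 46.8]
eef_rot: [[0.004, -0.97, 0.242], [-0.0, 0.242, 0.97], [-1.0, -0.004, 0.001]]
wrist_force: [0.5, -0.2, -1.1]
grip_width: 0.4
t 3.575 p [505.9 308.8  46.8] grip 0.6651314006479153 F [0.2 0.3 0.2]
[[0.004, -0.97, 0.242], [-0.0, 0.242, 0.97], [-1.0, -0.004, 0.0]]
NL lug [-11.2   0.3  -2.1] tongue [ 4.1 42.4 -1.7]
NR lug [ -11.3    1.5 -132. ] tongue [   4.    43.5 -131.7]
FR lug [ -10.9  -98.5 -132.8] tongue [   4.4  -56.5 -132.5]
FL lug [-10.9 -99.7  -2.9] tongue [  4.5 -57.6  -2.6]
```

View pics/s5.png

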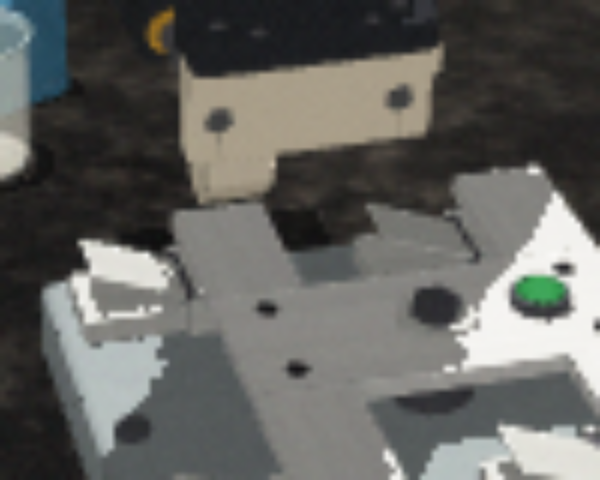

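View pics/t5.png

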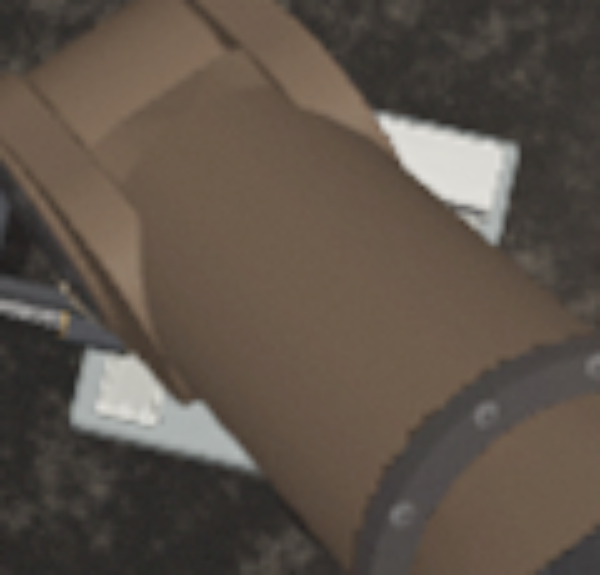

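View pics/w5.png

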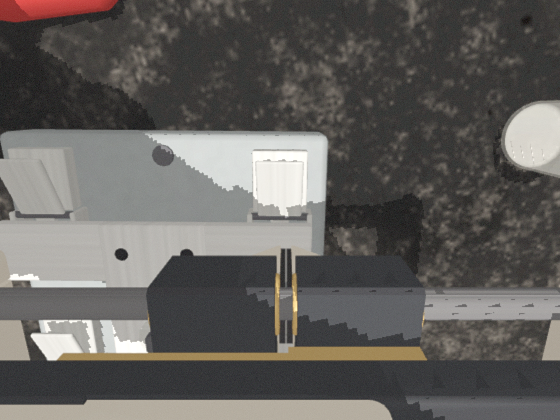

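```bash
python3 - <<'E'
from h import *
s=r.observe();p=s["tool_pos"];c=optics.calibration("wrist");sc=optics.calibration("scene")
R=cv2.Rodrigues(np.array(c["rvec"],float))[0];print("cam",-R.T@np.array(c["tvec"],float).reshape(3)-p,"dir",R[2])
for dx in(-20,0,20):
  for dz in(0,10,19,30): print(dx,dz,proj(c,[p[0]+dx,p[1],p[2]+dz]).round(),((proj(sc,[p[0]+dx,p[1],p[2]+dz])-[250,180])*6).round())
print(proj(c,[505.1,306.9,58]))
E
```

```text
cam [-72.84047272  16.94835361 180.57484489] dir [ 0.27084983 -0.06791229 -0.96022304]
-20 0 [[279. 215.]] [[174. 266.]]
-20 10 [[278. 220.]] [[174. 240.]]
-20 19 [[278. 226.]] [[174. 217.]]
-20 30 [[278. 234.]] [[174. 189.]]
0 0 [[288. 248.]] [[227. 250.]]
0 10 [[288. 256.]] [[227. 225.]]
0 19 [[288. 263.]] [[227. 202.]]
0 30 [[288. 273.]] [[228. 174.]]
20 0 [[296. 280.]] [[278. 235.]]
20 10 [[297. 289.]] [[279. 210.]]
20 19 [[297. 298.]] [[279. 187.]]
20 30 [[298. 309.]] [[280. 159.]]
[[283.92097283 255.98686311]]
```

```bash
python3 -m crank '[[[0.003,0,0.002,0,0,0,255]]]'; python3 -m crank '[[[0.002,0,0,0,0,0,255]]]';python3 -m crank '[[[0.0015,0,0,0,0,0,255]]]';python3 -m crank '[[[0.0015,0,0,0,0,0,255]]]'
```

```text
clock: 3.7
tool_pos: [506.7, 310.9, 43.9]
eef_rot: [[0.004, -0.97, 0.242], [-0.0, 0.242, 0.97], [-1.0, -0.004, 0.001]]
wrist_force: [0.3, -0.3, -0.4]
grip_width: 0.1
clock: 3.82
tool_pos: [506.7, 311.1, 41.7]
eef_rot: [[0.004, -0.97, 0.242], [-0.0, 0.242, 0.97], [-1.0, -0.004, 0.001]]
wrist_force: [-0.1, 0.2, 0.0]
grip_width: 0.4
clock: 3.95
tool_pos: [506.6, 311.1, 40.0]
eef_rot: [[0.004, -0.97, 0.242], [-0.0, 0.242, 0.97], [-1.0, -0.004, 0.001]]
wrist_force: [0.7, 0.4, -0.3]
grip_width: 0.3
clock: 4.08
tool_pos: [506.6, 311.1, 38.4]
eef_rot: [[0.004, -0.97, 0.242], [-0.0, 0.242, 0.97], [-1.0, -0.004, 0.001]]
wrist_force: [-0.2, -0.9, -0.2]
grip_width: 0.5
```

```bash
python3 -m crank '[[[0,0,-0.004,0,0,0,255]]]'; python3 -m crank '[[[0.0015,0,0,0,0,0,255]]]';python3 -m crank '[[[0.0015,0,0,0,0,0,255]]]';python3 -m crank '[[[0.0015,0,0,0,0,0,255]]]'
```

```text
clock: 4.2
tool_pos: [505.6, 307.3, 38.3]
eef_rot: [[0.004, -0.97, 0.242], [-0.0, 0.242, 0.97], [-1.0, -0.004, 0.001]]
wrist_force: [0.1, -0.7, 0.4]
grip_width: 0.4
clock: 4.32
tool_pos: [505.6, 306.8, 36.8]
eef_rot: [[0.004, -0.97, 0.242], [-0.0, 0.242, 0.97], [-1.0, -0.004, 0.001]]
wrist_force: [0.5, -0.0, -0.1]
grip_width: 0.4
clock: 4.45
tool_pos: [505.7, 306.7, 35.3]
eef_rot: [[0.004, -0.97, 0.242], [-0.0, 0.242, 0.97], [-1.0, -0.004, 0.001]]
wrist_force: [-0.2, 0.1, 0.3]
grip_width: 0.5
clock: 4.58
tool_pos: [505.7, 306.8, 33.8]
eef_rot: [[0.004, -0.97, 0.242], [-0.0, 0.242, 0.97], [-1.0, -0.004, 0.001]]
wrist_force: [-0.6, 0.4, 0.9]
grip_width: 0.6
```

```bash
python3 - <<'E'
from h import *
im=optics.capture("scene");cv2.imwrite("pics/s6.png",cv2.resize(im[180:260,250:350],None,fx=6,fy=6))
im=optics.capture("wrist");cv2.imwrite("pics/w6.png",im)
E
```

```text
(no output)
```

View pics/s6.png

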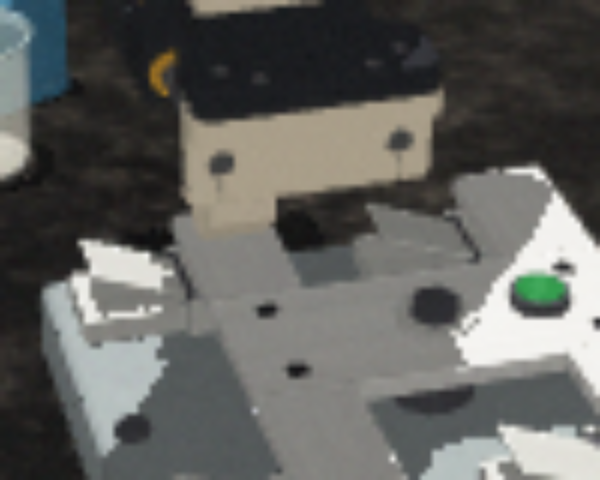

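View pics/w6.png

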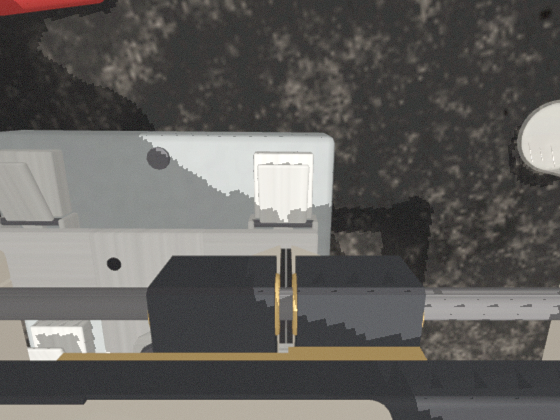

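```bash
for i in 1; do python3 -m crank '[[[0.0015,0,0,0,0,0,255]]]'; done | egrep 'pos|force'; python3 -m crank '[[[0.0015,0,0,0,0,0,255]]]'| egrep 'pos|force'; python3 -m crank '[[[0.0015,0,0,0,0,0,255]]]'| egrep 'pos|force';python3 -m crank '[[[0.0015,0,0,0,0,0,255]]]'| egrep 'pos|force'
```

```text
tool_pos: [505.6, 306.9, 32.3]
wrist_force: [-1.6, 0.4, 4.4]
tool_pos: [505.5, 307.0, 31.0]
wrist_force: [-2.2, -1.0, 7.9]
tool_pos: [505.4, 307.1, 29.9]
wrist_force: [-3.0, -1.6, 9.7]
tool_pos: [505.4, 307.1, 29.2]
wrist_force: [-5.7, -2.9, 18.2]
```

```bash
python3 - <<'E'
from h import *
im=optics.capture("scene");cv2.imwrite("pics/s7.png",cv2.resize(im[160:280,230:380],None,fx=5,fy=5))
im=optics.capture("wrist");cv2.imwrite("pics/w7.png",im)
s=r.observe();print(s["wrist_force"],s["wrist_torque"],s["tool_pos"])
E
```

```text
[-4.97661492 -2.51434324 12.69796035] [-0.52763548  0.9448228  -0.02111964] [505.43817095 307.15254552  29.34446455]
```

View pics/s7.png

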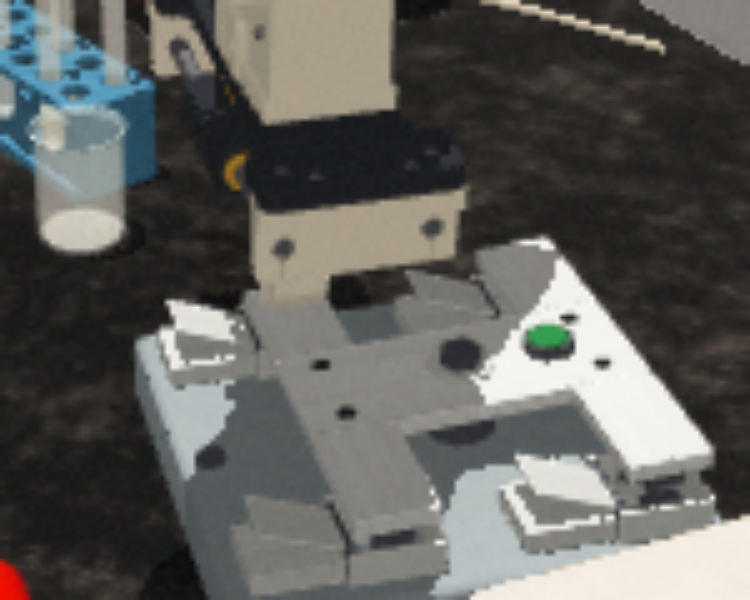

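View pics/w7.png

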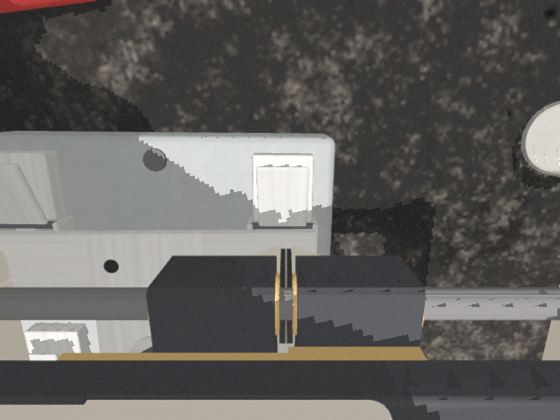

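```bash
python3 - <<'E'
from h import *
a=cv2.resize(cv2.imread("pics/s6.png"),None,fx=1/6,fy=1/6,interpolation=cv2.INTER_AREA) # origin 250,180
b=cv2.resize(cv2.imread("pics/s7.png"),None,fx=1/5,fy=1/5,interpolation=cv2.INTER_AREA) # origin 230,160
b=b[20:100,20:120]
def pc(y0,y1,x0,x1):
    f=lambda i:cv2.cvtColor(i[y0:y1,x0:x1],cv2.COLOR_BGR2GRAY).astype(np.float32)
    return cv2.phaseCorrelate(f(a),f(b),cv2.createHanningWindow((x1-x0,y1-y0),cv2.CV_32F))
print("level",pc(38,62,78,100)); print("web holes",pc(44,68,36,60)); print("base",pc(60,80,10,30)); print("NLtongue",pc(36,58,8,34))
cv2.imwrite("pics/d.png",np.hstack([cv2.resize(i,None,fx=4,fy=4) for i in(a,b)]))
E
```

```text
level ((-0.28623884894990326, -1.038311942783654), 0.9949101789130105)
web holes ((-0.005311155419933655, 0.5441536671406659), 0.903190188937717)
base ((-0.10156642873048227, 0.005888101110127053), 0.9788577800989151)
NLtongue ((0.5267833361626568, 0.04304307969205112), 1.0123198690973683)
```

View pics/d.png

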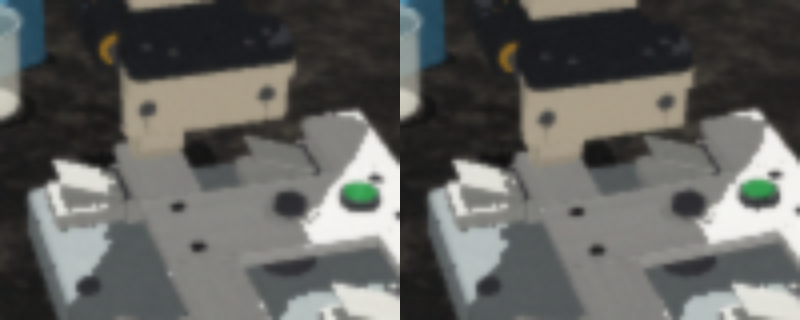

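NL gave about 3.8 mm between first contact (TCP z ≈ 33) and a firm stop. In the pictures the level rose and the near web holes sank, so the plate tilted. To be sure, I'll press FL as a comparison.

```bash
python3 -m crank '[[[-0.02,0,0,0,0,0,255],[-0.01,0,0,0,0,0,255],[0,-0.05,-0.001,0,0,0,255],[0,-0.05,-0.002,0,0,0,255],[0.014,0,0,0,0,0,255],[0.008,0,0,0,0,0,255],[0,0,0,0,0,0,255]]]'; python3 st.py
```

```text
clock: 6.15
tool_pos: [602.1, 280.6, 36.2]
eef_rot: [[0.003, -0.971, 0.239], [0.0, 0.239, 0.971], [-1.0, -0.002, 0.001]]
wrist_force: [0.1, -0.4, 0.1]
grip_width: 0.4
t 6.15 p [602.1 280.6  36.2] grip 0.35093965200629085 F [ 0.1 -0.4  0.1]
[[0.003, -0.971, 0.239], [0.0, 0.239, 0.971], [-1.0, -0.002, 0.001]]
NL lug [-22.  100.5   2.4] tongue [ -6.6 142.6   2.9]
NR lug [ -22.1  102.1 -127.6] tongue [  -6.7  144.  -127.1]
FR lug [ -21.9    2.1 -128.7] tongue [  -6.5   44.1 -128.2]
FL lug [-21.8   0.5   1.2] tongue [-6.4 42.6  1.7]
```

```bash
python3 -m crank '[[[0.002,0,0,0,0,0,255]]]'| egrep 'pos|force'; python3 -m crank '[[[0.0015,0,0,0,0,0,255]]]'| egrep 'pos|force'; python3 -m crank '[[[0.0012,0,0,0,0,0,255]]]'| egrep 'pos|force';python3 -m crank '[[[0.001,0,0,0,0,0,255]]]'| egrep 'pos|force'
```

```text
tool_pos: [601.5, 281.4, 34.5]
wrist_force: [0.3, -1.5, 16.8]
tool_pos: [601.6, 281.4, 34.5]
wrist_force: [-2.7, -5.1, 16.7]
tool_pos: [601.6, 281.4, 34.6]
wrist_force: [-1.4, -3.1, 5.6]
tool_pos: [601.6, 281.4, 34.7]
wrist_force: [-0.2, -2.0, 3.2]
```

FL is solid: 17 N with no travel. NL is therefore the rocking lug, and I'll press its tongue.

```bash
python3 -m crank '[[[-0.025,0,0,0,0,0,255],[-0.02,0,0,0,0,0,255],[0,0.05,0.001,0,0,0,255],[0,0.05,0.001,0,0,0,255],[0,0.042,0.001,0,0,0,255],[0,0,0,0,0,0,255]]]'; python3 st.py; python3 - <<'E'
from h import *
im=optics.capture("scene");cv2.imwrite("pics/s8.png",cv2.resize(im[160:280,230:380],None,fx=5,fy=5))
im=optics.capture("wrist");cv2.imwrite("pics/w8.png",im)
E
```

```text
clock: 7.4
tool_pos: [458.0, 321.6, 81.7]
eef_rot: [[0.007, -0.973, 0.232], [0.004, 0.232, 0.973], [-1.0, -0.006, 0.006]]
wrist_force: [1.2, 0.5, 0.0]
grip_width: 0.6
t 7.4 p [458.  321.6  81.7] grip 0.6416532674533391 F [1.2 0.5 0. ]
[[0.007, -0.973, 0.232], [0.004, 0.232, 0.973], [-1.0, -0.006, 0.006]]
NL lug [ 24.  -49.1  -3.5] tongue [39.3 -7.  -2.7]
NR lug [  23.2  -46.6 -133.4] tongue [  38.5   -4.6 -132.7]
FR lug [  23.8 -146.6 -135.2] tongue [  39.1 -104.6 -134.5]
FL lug [  24.6 -149.1   -5.3] tongue [  39.8 -107.    -4.6]
```

View pics/s8.png

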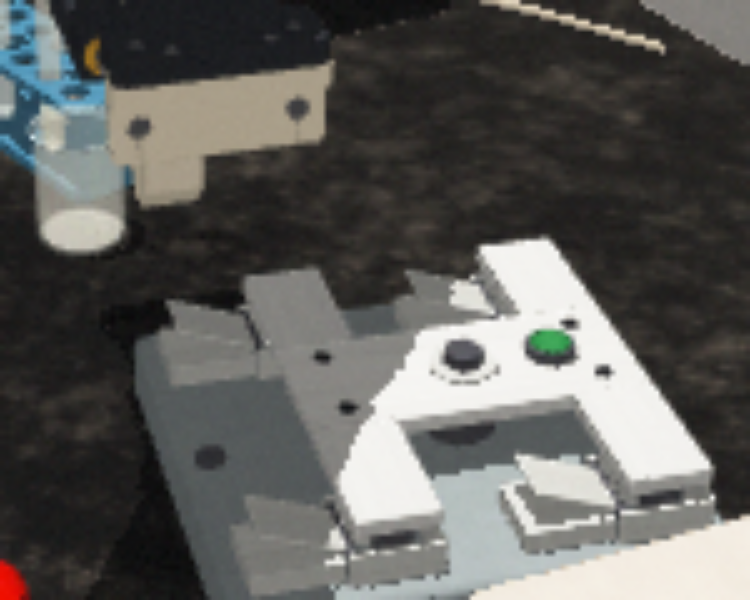

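View pics/w8.png

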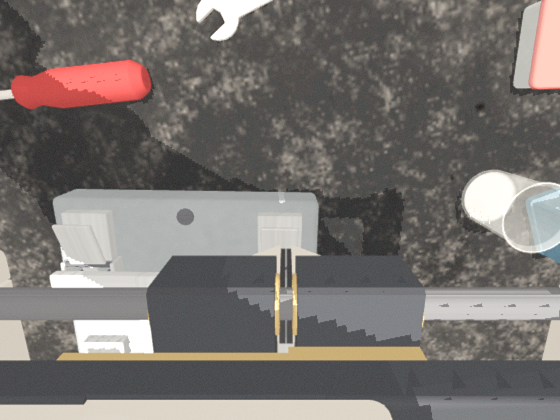

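```bash
python3 -m crank '[[[0.02,-0.006,-0.0025,1,0,0.4,255],[0.018,0,0,0,0,0,255],[0,0,0,0,0,0,255]]]' |egrep 'pos|force'; python3 st.py
```

```text
tool_pos: [471.7, 314.0, 41.1]
wrist_force: [0.2, 0.3, 0.7]
t 7.875 p [471.7 314.   41.1] grip 0.3294189985563457 F [0.2 0.3 0.7]
[[0.004, -0.966, 0.26], [0.005, 0.26, 0.966], [-1.0, -0.003, 0.006]]
NL lug [-16.8 -34.2   1.9] tongue [-1.4  7.9  1.5]
NR lug [ -17.6  -35.3 -128. ] tongue [  -2.2    6.7 -128.5]
FR lug [ -17.3 -135.3 -127. ] tongue [  -1.9  -93.3 -127.5]
FL lug [ -16.5 -134.1    2.9] tongue [ -1.1 -92.1   2.4]
```

```bash
python3 -m crank '[[[0,0.008,0.0015,-0.6,0,0,255],[0,0,0,0,0,0,255]]]' |egrep 'pos|force'; python3 st.py; python3 - <<'E'
from h import *
im=optics.capture("scene");cv2.imwrite("pics/s9.png",cv2.resize(im[160:280,230:380],None,fx=5,fy=5))
E
```

```text
tool_pos: [465.0, 316.8, 40.7]
wrist_force: [-0.6, 0.1, -0.2]
t 8.125 p [465.  316.8  40.7] grip 0.2835270353280667 F [-0.6  0.1 -0.2]
[[0.004, -0.968, 0.251], [0.005, 0.251, 0.968], [-1.0, -0.003, 0.005]]
NL lug [-17.2 -41.4   0.6] tongue [-1.8  0.8  0.5]
NR lug [ -17.9  -41.4 -129.4] tongue [  -2.5    0.6 -129.5]
FR lug [ -17.6 -141.3 -129.3] tongue [  -2.2  -99.4 -129.4]
FL lug [ -16.9 -141.3    0.7] tongue [ -1.5 -99.3   0.5]
```

View pics/s9.png

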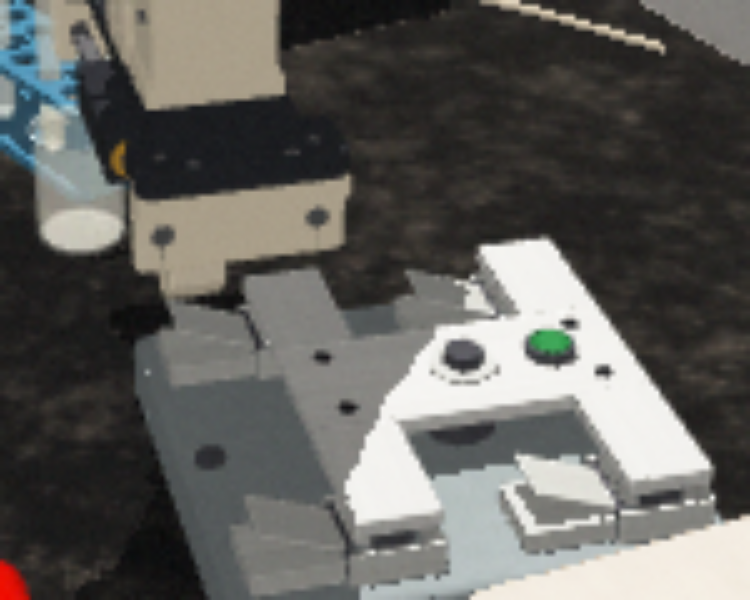

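```bash
python3 -m crank '[[[0.005,0,0,0,0,0,255]]]' |egrep 'pos|force';python3 -m crank '[[[0.004,0,0,0,0,0,255]]]' |egrep 'pos|force';python3 -m crank '[[[0.004,0,0,0,0,0,255]]]' |egrep 'pos|force';python3 -m crank '[[[0.003,0,0,0,0,0,255]]]' |egrep 'pos|force'
```

```text
tool_pos: [466.1, 317.0, 36.4]
wrist_force: [0.2, 0.2, 0.9]
tool_pos: [466.3, 317.2, 32.3]
wrist_force: [0.1, 0.5, -0.2]
tool_pos: [465.6, 317.4, 28.3]
wrist_force: [-4.2, 1.3, 5.9]
tool_pos: [464.7, 317.7, 25.1]
wrist_force: [-3.2, -1.1, 4.2]
```

```bash
python3 -m crank '[[[0.003,0,0,0,0,0,255]]]' |egrep 'pos|force';python3 -m crank '[[[0.002,0,0,0,0,0,255]]]' |egrep 'pos|force';python3 -m crank '[[[0.002,0,0,0,0,0,255]]]' |egrep 'pos|force';python3 -m crank '[[[0.0015,0,0,0,0,0,255]]]' |egrep 'pos|force'
```

```text
tool_pos: [464.0, 317.9, 22.0]
wrist_force: [-3.2, -0.5, 4.2]
tool_pos: [463.7, 317.9, 19.8]
wrist_force: [-2.7, -0.2, 3.4]
tool_pos: [463.9, 318.1, 18.9]
wrist_force: [-9.0, -5.9, 36.1]
tool_pos: [463.9, 318.0, 18.9]
wrist_force: [-10.1, -5.4, 29.4]
```

It stopped hard at z = 18.9, with flat predicted at about 19. I'll retract and look.

```bash
python3 -m crank '[[[-0.01,0,0,0,0,0,255],[-0.05,0,0,0,0,0,255],[-0.06,0,0,0,0,0,255],[-0.05,0,0.05,0,0,0,255],[0,0.02,0.055,0,0,0,255],[0,0.02,0.055,0,0,0,255],[0,0.02,0.055,0,0,0,255],[0,0,0,0,0,0,255],[0,0,0,0,0,0,255]]]'; python3 - <<'E'
from h import *
im=optics.capture("scene");cv2.imwrite("pics/s10.png",cv2.resize(im[160:280,230:380],None,fx=5,fy=5))
im=optics.capture("top");cv2.imwrite("pics/t10.png",im)
a=cv2.imread("pics/scene0.png")
f=lambda i:cv2.cvtColor(i[222:242,330:352],cv2.COLOR_BGR2GRAY).astype(np.float32)
i2=optics.capture("scene")
print(cv2.phaseCorrelate(f(a),f(i2)))
for n in(a,i2):
    m=cv2.inRange(cv2.cvtColor(n,cv2.COLOR_BGR2HSV),(45,90,40),(85,255,255)); m[:195]=0;m[:,:245]=0
    M=cv2.moments(m,True); print("level px",M['m10']/M['m00'],M['m01']/M['m00'])
E
```

```text
clock: 10.3
tool_pos: [463.9, 539.0, 190.5]
eef_rot: [[0.011, -0.966, 0.258], [0.009, 0.258, 0.966], [-1.0, -0.008, 0.011]]
wrist_force: [0.3, -0.4, 0.2]
grip_width: 0.4
((-0.005727036115015238, 0.01781046961151489), 1.0045819517225028)
level px 339.6 227.76666666666668
level px 339.5806451612903 227.83870967741936
```

View pics/s10.png

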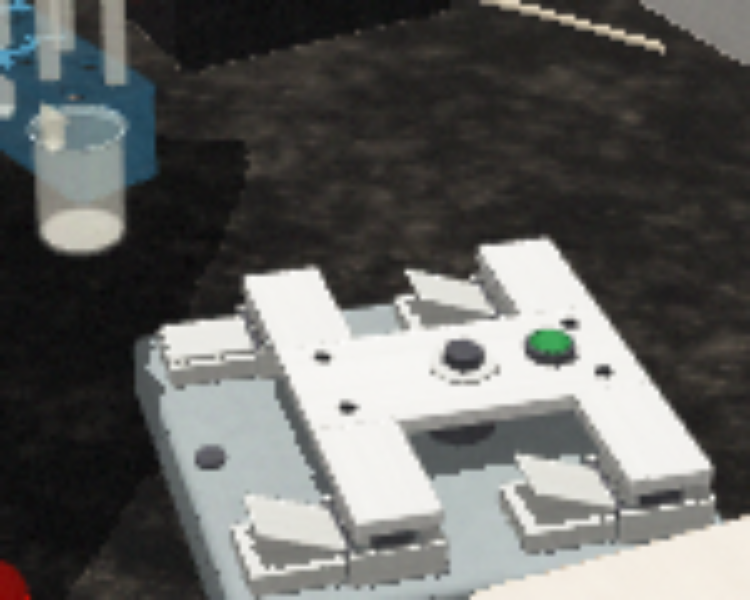

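View pics/t10.png

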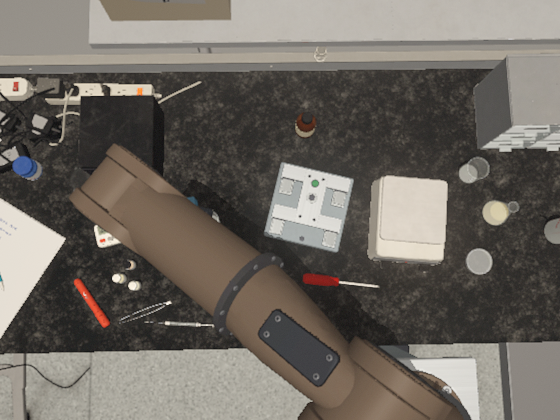

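The NL tongue lies flat at about (205,345) in the zoomed scene view. The other three still stand, the plate is level, and nothing nearby has moved. The arm reads zero force, so I'll hand the job in.

```bash
python3 -c "
from station import r,order
print(r.observe()['wrist_force']); print(order.sign_off())"
```

```text
[ 0.19774743 -0.7530407   0.23916597]
the job is handed in; nothing more can be done
None
```

I found the rocking corner (near left) and pressed its shim tongue flat. The job is handed in at about 10.5 s on the robot's clock; sign-off gave no verdict.

- **Finding the corner:** The near left lug dipped about 3.8 mm before a firm stop, and the pictures showed the plate tilting. As a comparison I pressed the far left lug, which took 17 N with no measurable give. I did not press the two right lugs.
- **Pressing the shim:** The near left tongue moved at about 4–6 N and stopped hard on its land at TCP z = 18.9 mm; I had predicted about 19 mm for flat. Peak force was 36 N vertical at the fingertips.
- **Last checks:**
  - In the final scene picture that tongue is flat and the other three stand up.
  - The level is within 0.1 px of where it started, so the plate is level.
  - The bottle, beaker and screwdriver look unmoved. The spanner was hidden under the arm in the last top view, but the gripper never went near it.
  - The wrist force was about zero with the arm clear.
- **What disagreed:** With the gripper shut, the fingertips touched about 24 mm above the reported TCP. I found this by pressing down in small steps and worked from the contact height after that.

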